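# Set the packet rack's stay on its middle hole

## Robot

A 6-joint arm with a two-finger parallel gripper is mounted at the origin on the work surface. World frame = base frame: x ahead of the robot, y to its left, z up, the work surface at z = 0. Lengths are in mm, angles in rad, forces in N, time in s.
With the tool pointing down it reaches from about 275 to 1000 mm from the base axis. Payload 8.4 kg.
Tool frame: the origin (TCP) lies at the very end of the fingers, on their centre line; the grasp point (between the pads) lies 19 mm behind it; z points along the fingers, x is the direction in which the jaws open and shut, and the axes are right-handed (so a half turn about z gives the same grasp; the last joint's range is limited). The gripper opens to 85 mm and grips with 20 to 120 N. Pads are 22 mm wide; open, the fingers measure 114 mm over their backs; the gripper's body (76 mm by 85 mm) begins 54 mm behind the grasp point. The pads swing forward as they close: fully open they stand 13 mm farther back than shut.
Start: joints at [-1.304, 0.353, 1.633, -0, 1.155, -0.002], TCP at [165.983, -602.559, 231.281] pointing down, gripper open.
Joint ranges: [-2.63, 2.63], [-0.92, 2.1], [0.06, 2.66], [-1.3, 4.44], [0, 2.69], [-3.02, 3.02]. Speed limits (rad/s): [2.22, 2.22, 2.79, 3.14, 3.14, 3.14].

## Interface

Orientations are given as [roll, pitch, yaw] about the fixed x, y, z axes, in that order (R = Rz(yaw) Ry(pitch) Rx(roll)).
In Python, from rig import r gives the robot as it stands.
- The arm moves only by the tool arm_command, never from a script. Its argument "targets" is a list of rows, each a list of 6 numbers: the shift along the tool's x, y, z in m, then the turn, a rotation vector about the tool's x, y, z in rad. A call has 1 to 20 rows; each row shifts and turns the commanded pose from where the row before left it, along the tool's axes as they then stand; what a row does not reach is not made up. A row lasts 1/12 s, in which the tool goes at most 41.7 mm and 7.16 degrees, less where a joint would pass 70% of its speed; a pose out of reach is approached as far as the arm can. A call is refused whole if a number of a shift passes 0.0417 or a number of a turn 0.125, either way. A call with a gripper value outside its range is refused whole. "fingers" is the finger opening in m, from 0 to 0.0854, set as the call begins (left out, the last holds). The fingers move at their own pace and stop on an object; "squeeze" is the grip in N (left out, the last holds). Time passes only in rows, so rows that do not move let the fingers close. It gives the time, the measured TCP pose, the force and the opening at its end, in the units of the state.
- r.sense(): the state, without advancing time (a new reading comes with each control period).
- r.grab_frame(name): name is "scene" or "top" or "wrist"; returns a dict with "image" (400x640x3 uint8, blue, green, red), "fx", "fy", "cx", "cy" (pixels), "xyz" and "orientation" of the camera in the world. Camera axes: x right, y down, z forward; pixel columns grow to the right and rows downward; lengths in mm; the calibration is good to about 2 mm. A picture is of the moment at which its call begins. There is no depth.
- r.sign_off(): hands the job in, once; it reports no verdict.
The state is a dict: "clock": time; "qpos": joint angles; "qvel": joint speeds; "joint_efforts": joint torques, N m; "eef_pos": TCP position; "tcp_rot": TCP orientation; "contact_force": force on the tool from outside, world axes, zero at the start; "wrist_torque": the same for the moment, N m; "opening": opening from 0.0 (shut) to 1.0 (fully open).
Only numpy, scipy, OpenCV 4.12 (cv2) and the standard library are available. Lean on these libraries where they do the work, as an engineer would, in place of code of your own. Each camera call takes 0.05 s, during which the arm holds its last target.

## Task

The packet rack on the dispensary desk is to be opened wider: lift its stay (the flat steel arm with three holes, hinged to the rack's sliding gate) by the black ball knob on its free end, draw the gate open with it, and drop the middle of the three holes over the rack's peg, all the way down, then let go. The shorter loose stay with two holes is a spare and is not needed.

Things in the scene. Friction and masses are not known exactly. Their poses are not given: they have to be found in the camera images.
- peg (a point): Tip (82 mm above the desk) of the rack's fixed upright steel peg: 8 mm thick, 23 mm tall, upper 11 mm tapering to 3 mm, on a grey post 34 x 44 mm. Axes are the rack's: x level, the way the gate slides open (towards the stay's free end), z up. The grey rack base, 370 x 150 mm, is fixed; along x it runs from 331 mm behind the peg to 39 mm ahead of it, and the stay reaches out past that end.
- knob (a point): Centre of the 30 mm black ball on a 10 mm stem at the stay's free end, 34 mm above the arm's top; grasp it from above. Axes are the stay's: x along the arm from hinge to free end, y level across it (close the fingers along y: the ball then tips freely as the arm swings). It is 232 mm from the hinge, 99 mm farther along x than the middle hole; 100 mm above the desk when the arm is level.
- hole (a point): Centre, at the underside, of the middle of the stay's 3 oblong holes (28 mm along x, 18 across, 48 apart). The stay: flat steel arm 32 wide, 6 thick, 200 g, hinged at the gate 63 mm above the desk; swings up 0.9 rad, falls by its weight, always in line with the peg. At first its solid end past the outer hole rests on the peg's tip, 0.1 rad up. Seated it is level, this point 22 mm below the tip.
- gate (a joint): How far (m) the gate, an aluminium plate 126 mm wide, 100 mm tall, has slid open along the rack's x: 0 narrow, 0.155 end stop, about 0.093 with the middle hole on the peg (play 10 mm either way). Starts at 0 to 0.025, slides with about 1.5 N of friction, stays where left; the stay, hinged to it, pulls it along.

How it is judged (in metres and radians):
At the end, for the whole second after the job is handed in: The stay's middle hole is down over the peg: hole centre within 15 mm of the peg seen from above, and the arm's underside there at least 16 mm below the peg's tip (22 mm when fully down); the gate stands still (under 10 mm/s) (horizontal distance between hole and peg below 0.015 m and z of hole in the frame of peg below -0.016 m and velocity of joint gate between -0.01 and 0.01 m/s); the robot touches nothing.
It also fails if it takes over 35 s, if anything falls off the work surface, if the arm or the gripper's body presses on something with over 40 N, if the wrist force passes 120 N, or if a joint passes its speed limit or range.

## Working session

There is one attempt and no reset: what is moved stays moved. The work goes in short steps, Python scripts to look and compute and a tool call to move; the robot and the scene stay as the last step left them, time stands still between calls to the robot, and variables do not carry over. Pictures are saved under pics/ and viewed, and the job is handed in when it is done.

Besides the shell and the picture viewer there is one more tool, called after "Call:" as a command line: name --pt "numbers of a row" for each row, then --argument value for the rest. arm_command: Moves the arm, as the interface text tells. Its arguments: {"type":"object","properties":{"targets":{"type":"array"},"fingers":{"type":"number"},"squeeze":{"type":"number"}},"required":["targets"]}

```bash
ls; mkdir -p pics
python3 - <<'E'
from rig import r
import cv2
s=r.sense();print(s)
for n in("scene","top","wrist"):
    f=r.grab_frame(n);cv2.imwrite(f"pics/{n}0.png",f["image"]);print(n,{k:v for k,v in f.items() if k!="image"})
E
```

```text
pics
{'clock': 0.0, 'qpos': array([-1.30440038e+00,  3.53681777e-01,  1.63413081e+00,  7.94274259e-06,
        1.15519024e+00, -2.38861212e-03]), 'qvel': array([ 5.76786654e-05, -1.51377874e-03,  7.96727796e-04, -2.14847432e-05,
       -1.59495055e-03,  1.47358484e-03]), 'joint_efforts': array([-6.36515288e-04, -6.05258203e+01, -3.42061365e+01, -8.93918445e-05,
        9.50236106e-03,  2.18621217e-06]), 'eef_pos': array([ 165.85964205, -602.10013062,  230.54209882]), 'tcp_rot': array([-3.14158202e+00,  1.41015264e-03, -1.30201497e+00]), 'contact_force': array([ 0.03197495, -1.02202972, -0.96221794]), 'wrist_torque': array([ 0.00119397,  0.04070092, -0.01502132]), 'opening': 1.0010467126346774}
scene {'fx': 376.48487568421575, 'fy': 376.48487568421575, 'cx': 313.73321080904, 'cy': 202.0586577148648, 'xyz': array([ 946.71334932, -144.50373535,  642.89072293]), 'orientation': array([-2.55012789, -0.00628328,  1.4022987 ])}
top {'fx': 467.5279810888935, 'fy': 467.5279810888935, 'cx': 323.31437512953323, 'cy': 191.67087333789706, 'xyz': array([533.15492789, -46.60594078, 912.27659322]), 'orientation': array([-3.0760391 , -0.01928711, -1.55343336])}
wrist {'fx': 307.06312330859686, 'fy': 307.06312330859686, 'cx': 310.66620525467926, 'cy': 196.37937022331258, 'xyz': array([ 229.66411407, -584.5517477 ,  372.36349803]), 'orientation': array([ 2.87415813e+00,  7.18827670e-04, -1.30271846e+00])}
```

View pics/scene0.png

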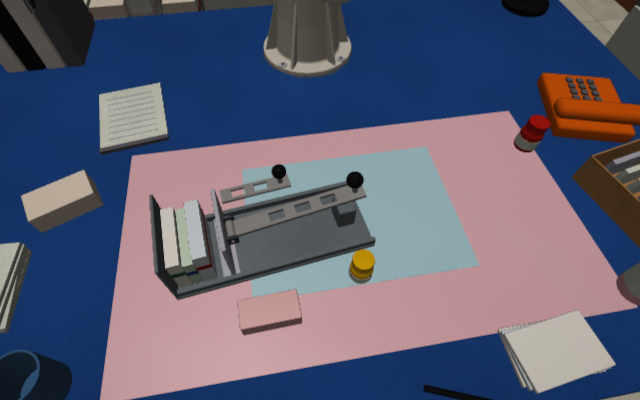

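View pics/top0.png

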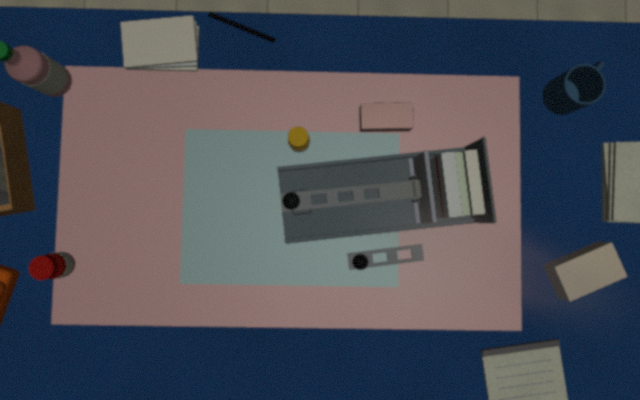

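The scene view shows the rack stay's knob at (355,180) and the spare's at (279,172). In the top view they are at (291,201) and (360,261), with the hinge near (417,188). Next I triangulate the knob and get the rack axis.

```bash
cat > h.py <<'E'
from rig import r
import cv2,numpy as np
from scipy.spatial.transform import Rotation as Ro
def ray(f,p):
    d=np.array([(p[0]-f["cx"])/f["fx"],(p[1]-f["cy"])/f["fy"],1.]);return f["xyz"],Ro.from_euler("xyz",f["orientation"]).apply(d/np.linalg.norm(d))
def plane(f,p,z):
    o,d=ray(f,p);return o+d*(z-o[2])/d[2]
def tri(f,p,g,q):
    A=np.zeros((3,3));b=np.zeros(3);
    for o,d in(ray(f,p),ray(g,q)):
        M=np.eye(3)-np.outer(d,d);A+=M;b+=M@o
    x=np.linalg.solve(A,b);e=[np.linalg.norm(np.cross(d,x-o)) for o,d in(ray(f,p),ray(g,q))];return x,e
def proj(f,X):
    c=Ro.from_euler("xyz",f["orientation"]).inv().apply(np.array(X)-f["xyz"]);return np.array([f["cx"]+f["fx"]*c[0]/c[2],f["cy"]+f["fy"]*c[1]/c[2]])
def ball(f,near,R=14,th=32):
    x0,y0=int(near[0])-R,int(near[1])-R
    c=f["image"][y0:y0+2*R,x0:x0+2*R].max(2)
    m=(c<th).astype(np.uint8);m=cv2.morphologyEx(m,cv2.MORPH_OPEN,np.ones((5,5),np.uint8))
    n,l,s,ce=cv2.connectedComponentsWithStats(m)
    i=1+np.argmax(s[1:,4]);return ce[i]+[x0,y0],s[i]
E
python3 - <<'E'
from h import *
S=r.grab_frame("scene");T=r.grab_frame("top")
ks,a=ball(S,(355,180));kt,b=ball(T,(291,201));print(ks,a,kt,b,tri(S,ks,T,kt))
ks2,a=ball(S,(279,172));kt2,b=ball(T,(360,261));print(ks2,kt2,a,b,tri(S,ks2,T,kt2))
def crop(f,x,y,w,h,n,k):cv2.imwrite(n,cv2.convertScaleAbs(cv2.resize(f["image"][y:y+h,x:x+w],None,fx=k,fy=k,interpolation=cv2.INTER_CUBIC),alpha=1.6))
crop(T,265,140,240,110,"pics/tc.png",3.3);crop(S,140,150,250,145,"pics/sc.png",3.2)
E
```

```text
[354.50724638 179.60869565] [  6   6  16  16 207] [290.87027027 200.32432432] [  7   6  15  15 185] (array([569.6201611 ,  -6.06440236, 124.92657911]), [np.float64(0.47272728975739065), np.float64(0.47272728975738143)])
[278.54014599 171.18978102] [359.81944444 261.27777778] [  8   7  12  13 137] [  8   8  13  13 144] (array([ 462.85965382, -131.60685338,   41.75835464]), [np.float64(0.61567274327105), np.float64(0.6156727432709603)])
```

```bash
ls pics
```

```text
sc.png
scene0.png
tc.png
top0.png
wrist0.png
```

View pics/tc.png

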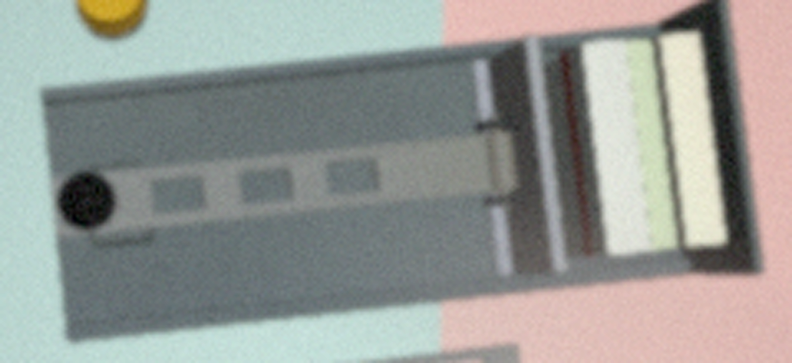

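View pics/sc.png

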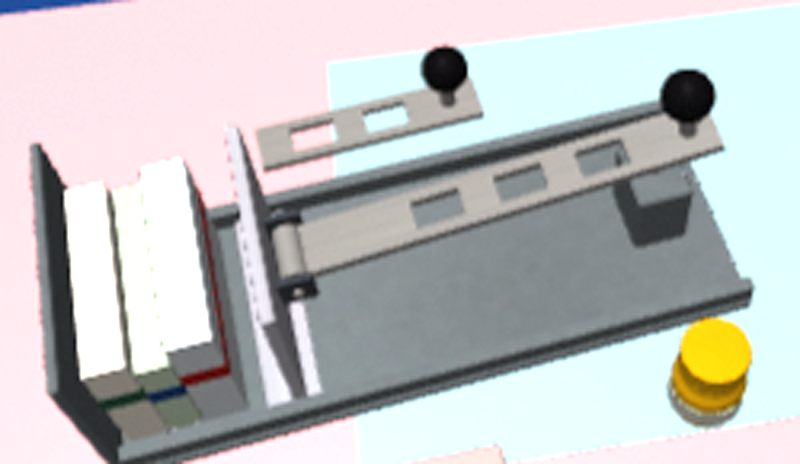

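Knob height 125 mm fits the 0.1 rad lift (expected about 123). Now I find the rack axis, peg and gate opening from the base end, the post edge and the stay.

Run:
```python
from h import *
S=r.grab_frame("scene");T=r.grab_frame("top")
t=lambda x,y:(265+x/3.3,140+y/3.3); s=lambda x,y:(140+x/3.2,150+y/3.2)
K=np.array([569.6,-6.06,124.9])
# base near-end corner
print("corner +x",tri(T,t(42,90),S,s(750,286)))
A=plane(T,t(42,90),20);B=plane(T,t(68,338),20);print("end",A,B,np.linalg.norm(A-B))
C=plane(T,t(720,270),20);print("len",np.linalg.norm(B-C))
eb=(B-C)/np.linalg.norm(B-C);print("dir base",eb, "perp",np.cross([0,0,1],(A-B)/np.linalg.norm(A-B)))
# stay dir: hinge end & knob, holes
hs=[plane(T,t(*p),z) for p,z in(((178,195),84),((267,186),79.5),((353,176),74.5),((500,162),63))]
print(hs)
H=hs[3];e=(K-H)[:2];L=np.linalg.norm(e);e/=L;print("dir stay",e,np.arctan2(e[1],e[0]),L)
P=plane(T,t(123,241),59);print("postedge",P,"along stay from K",(P-K)[:2]@e, "perp",np.cross(e,(P-K)[:2]))
M=(A+B)/2;print("base end along from K",(M-K)[:2]@e,"perp",np.cross(e,(M-K)[:2]))
Ps=plane(S,s(690,172),59);print("post corner scene",Ps,(Ps-K)[:2]@e,np.cross(e,(Ps-K)[:2]))
```

```text
corner +x (array([637.24422271,  25.95617584,  22.16008787]), [np.float64(0.8080410045643244), np.float64(0.8080410045643767)])
end [637.24269258  25.35777326  20.        ] [494.25333268   7.0419187   20.        ] 144.15764833484624
len 380.1394516920827
dir base [-0.11986652  0.99279002  0.        ] perp [-0.12705434  0.99189576  0.        ]
[array([574.47766241, -54.10582876,  84.        ]), array([ 580.45982684, -102.21607585,   79.5       ]), array([ 587.06931344, -149.40840538,   74.5       ]), array([ 597.09626478, -232.35364802,   63.        ])]
dir stay [-0.12061986  0.99269877] 1.6917106050426036 227.9580218201072
postedge [549.74266228 -24.42257001  59.        ] along stay from K -15.83331137275381 perp 21.927245377080055
base end along from K 22.561947915482815 perp 1.1388836107267482
post corner scene [577.20483139   1.29556492  59.        ] 6.384566552195407 -8.43653398207172<stdin>:14: DeprecationWarning: Arrays of 2-dimensional vectors are deprecated. Use arrays of 3-dimensional vectors instead. (deprecated in NumPy 2.0)
<stdin>:15: DeprecationWarning: Arrays of 2-dimensional vectors are deprecated. Use arrays of 3-dimensional vectors instead. (deprecated in NumPy 2.0)
<stdin>:16: DeprecationWarning: Arrays of 2-dimensional vectors are deprecated. Use arrays of 3-dimensional vectors instead. (deprecated in NumPy 2.0)
```

Checks agree. The post edge puts the peg 15.8 mm behind the knob and the base end puts it 16.4 mm behind. The edge is 21.9 mm off axis, against 22 expected, and the gate is open about 15 mm. Now I approach above the knob.

Call:
arm_command --pt "-0.0246 -0.0288 0.0015 0 0 0" --pt "-0.0246 -0.0288 0.0015 0 0 0" --pt "-0.0246 -0.0288 0.0015 0 0 0" --pt "-0.0246 -0.0288 0.0015 0 0 0" --pt "-0.0246 -0.0288 0.0015 0 0 0" --pt "-0.0246 -0.0288 0.0015 0 0 0" --pt "-0.0246 -0.0288 0.0015 0 0 0" --pt "-0.0246 -0.0288 0.0015 0 0 0" --pt "-0.0246 -0.0288 0.0015 0 0 0" --pt "-0.0246 -0.0288 0.0015 0 0 0" --pt "-0.0246 -0.0288 0.0015 0 0 0" --pt "-0.0246 -0.0288 0.0015 0 0 0" --pt "-0.0246 -0.0288 0.0015 0 0 0" --pt "-0.0246 -0.0288 0.0015 0 0 0" --pt "-0.0246 -0.0288 0.0015 0 0 0" --pt "-0.0246 -0.0288 0.0015 0 0 0" --pt "-0.0246 -0.0288 0.0015 0 0 0" --pt "-0.0246 -0.0288 0.0015 0 0 0" --pt "-0.0246 -0.0288 0.0015 0 0 0" --fingers 0.0854 --squeeze 40

```text
clock: 1.93
eef_pos: [570.3, -4.7, 202.8]
tcp_rot: [-3.141, -0.0, -1.302]
contact_force: [0.9, -0.5, 0.3]
opening: 1.0
```

Call:
arm_command --pt "0 0 0 0 0 -0.1185" --pt "0 0 0 0 0 -0.1185" --pt "0 0 0 0 0 -0.1185" --pt "0 0 0 0 0 -0.1185" --pt "0 0 0 0 0 -0.1185" --pt "0 0 0 0 0 -0.1185" --pt "0 0 0 0 0 -0.1185" --pt "0 0 0 0 0 -0.1185" --pt "0 0 0 0 0 -0.1185" --pt "0 0 0 0 0 -0.1185" --pt "0 0 0 0 0 -0.1185" --pt "0 0 0 0 0 -0.1185" --pt "0 0 0 0 0 0" --pt "0 0 0 0 0 0"

```text
clock: 3.1
eef_pos: [569.4, -6.6, 202.8]
tcp_rot: [-3.142, 0.0, 0.116]
contact_force: [0.1, 0.7, -0.4]
opening: 1.0
```

Call:
arm_command --pt "0 0 0.0165 0 0 0" --pt "0 0 0.0165 0 0 0" --pt "0 0 0.0165 0 0 0" --pt "0 0 0.0165 0 0 0" --pt "0 0 0.0165 0 0 0" --pt "0 0 0.0165 0 0 0" --pt "0 0 0 0 0 0" --pt "0 0 0 0 0 0"

```text
clock: 3.77
eef_pos: [568.9, -6.6, 103.3]
tcp_rot: [-3.141, 0.002, 0.117]
contact_force: [-0.4, -0.7, 0.7]
opening: 1.001
```

Run:
```python
from h import *
f=r.grab_frame("wrist");cv2.imwrite("pics/w1.png",f["image"]);g=r.grab_frame("scene")
cv2.imwrite("pics/s1.png",cv2.resize(g["image"][60:280,200:480],None,fx=2.5,fy=2.5))
```

```text
(no output)
```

View pics/w1.png

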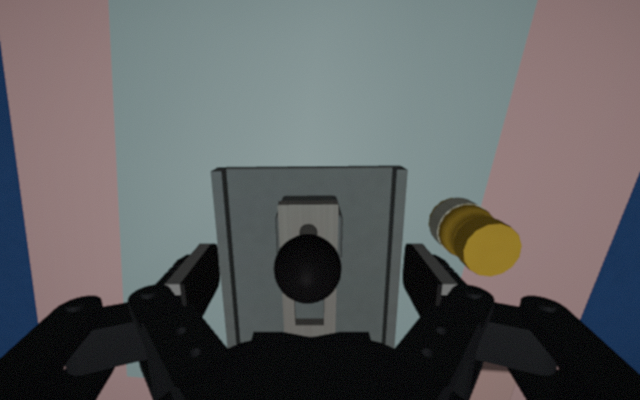

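View pics/s1.png

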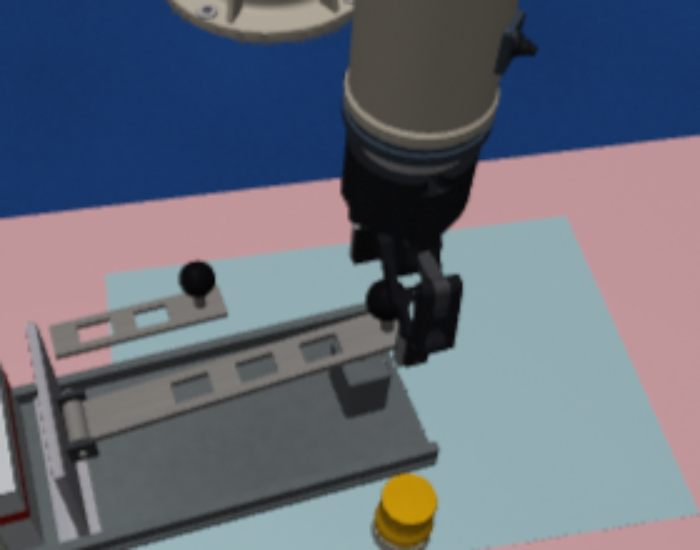

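The wrist view shows the ball at (308,268), midway between the pads at columns 217 and 405. I close on it.

Call:
arm_command --pt "0 0 0 0 0 0" --pt "0 0 0 0 0 0" --pt "0 0 0 0 0 0" --pt "0 0 0 0 0 0" --pt "0 0 0 0 0 0" --pt "0 0 0 0 0 0" --pt "0 0 0 0 0 0" --pt "0 0 0 0 0 0" --pt "0 0 0 0 0 0" --pt "0 0 0 0 0 0" --fingers 0.02 --squeeze 40

```text
clock: 4.7
eef_pos: [567.6, -6.7, 104.0]
tcp_rot: [-3.141, 0.004, 0.12]
contact_force: [-6.8, -0.1, 8.3]
opening: 0.33
```

Call:
arm_command --pt "0 0.0013 -0.0044 0 0 0" --pt "0 0.0013 -0.0044 0 0 0" --pt "0 0.0015 -0.0044 0 0 0" --pt "0 0.0015 -0.0044 0 0 0" --pt "0 0.0016 -0.0044 0 0 0" --pt "0 0.0016 -0.0044 0 0 0" --pt "0 0.0018 -0.0044 0 0 0" --pt "0 0.0018 -0.0044 0 0 0" --pt "0 0.002 -0.0044 0 0 0" --pt "0 0.002 -0.0044 0 0 0" --pt "0 0 0 0 0 0" --pt "0 0 0 0 0 0"

```text
clock: 5.7
eef_pos: [569.8, -23.4, 147.5]
tcp_rot: [3.142, 0.003, 0.12]
contact_force: [-4.7, -1.8, -2.2]
opening: 0.326
```

Run:
```python
from h import *
g=r.grab_frame("scene");cv2.imwrite("pics/s2.png",cv2.resize(g["image"][60:280,200:480],None,fx=2.5,fy=2.5))
```

```text
(no output)
```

View pics/s2.png

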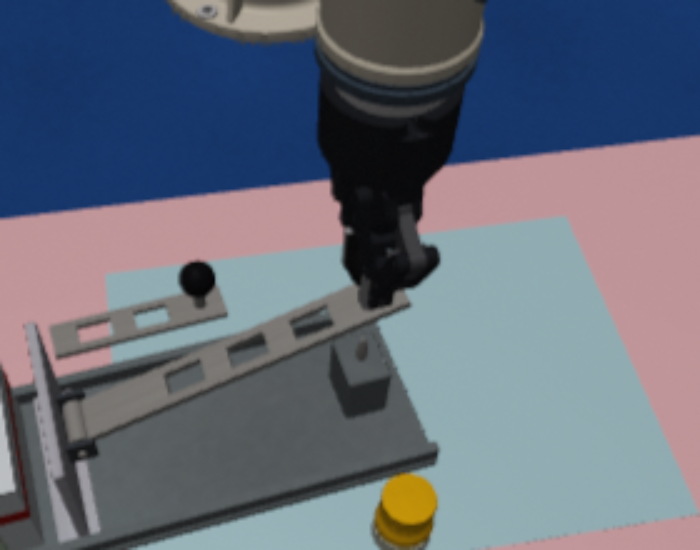

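The arm is lifted and the peg is clear, with its tip at crop (363,341), about (345,196) in the full image. I check the peg position by casting a ray onto z = 82.

Run:
```python
from h import *
S=r.grab_frame("scene")
c=S["image"][180:220,325:365];cv2.imwrite("pics/pz.png",cv2.convertScaleAbs(cv2.resize(c,None,fx=14,fy=14,interpolation=cv2.INTER_CUBIC),alpha=2))
e=np.array([-.1206,.9927]);K=np.array([569.6,-6.06])
for p in((345.2,196),(345,197)):
    P=plane(S,p,82)[:2];print(P,(P-K)@e,(P-K)@[e[1],-e[0]])
```

```text
[572.17408813 -19.26630862] -13.420337596576317 0.9626164643830185
[574.27367064 -20.09575549] -14.496939150730448 2.9468407286827105
```

View pics/pz.png

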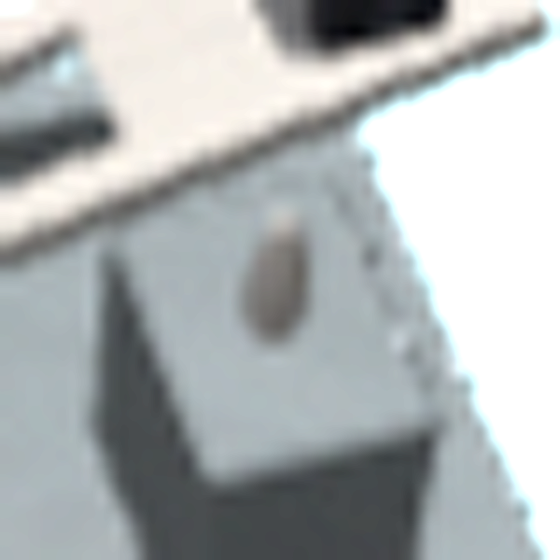

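The peg comes out 13.4 to 16.4 mm behind the original knob position by three measures, so I take 15. I draw the gate open by 80 mm.

Call:
arm_command --pt "0 -0.002 0 0 0 0" --pt "0 -0.004 0 0 0 0" --pt "0 -0.005 0 0 0 0" --pt "0 -0.006 0 0 0 0" --pt "0 -0.006 0 0 0 0" --pt "0 -0.006 0 0 0 0" --pt "0 -0.006 0 0 0 0" --pt "0 -0.006 0 0 0 0" --pt "0 -0.006 0 0 0 0" --pt "0 -0.006 0 0 0 0" --pt "0 -0.006 0 0 0 0" --pt "0 -0.006 0 0 0 0" --pt "0 -0.006 0 0 0 0" --pt "0 -0.005 0 0 0 0" --pt "0 -0.003 0 0 0 0" --pt "0 -0.001 0 0 0 0" --pt "0 0 0 0 0 0" --pt "0 0 0 0 0 0"

```text
clock: 7.3
eef_pos: [559.8, 56.4, 147.2]
tcp_rot: [-3.141, 0.004, 0.12]
contact_force: [-7.0, 0.2, -1.2]
opening: 0.325
```

Run:
```python
from h import *
p=r.sense()["eef_pos"];print(p,(p[:2]-[569.6,-6.06])@[-.1206,.9927])
g=r.grab_frame("scene");cv2.imwrite("pics/s3.png",cv2.resize(g["image"][60:280,200:480],None,fx=2.5,fy=2.5))
g=r.grab_frame("top");cv2.imwrite("pics/t3.png",cv2.resize(g["image"][130:260,240:500],None,fx=3,fy=3))
```

```text
[559.78246365  56.42800736 147.18966544] 63.21583979475462
```

View pics/s3.png

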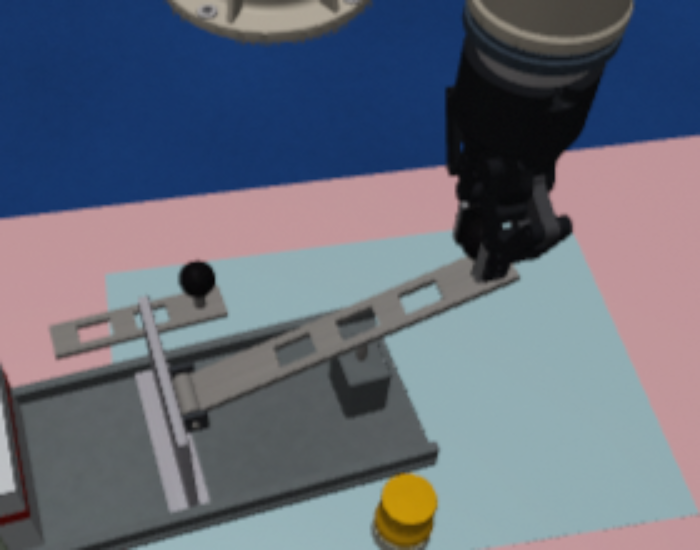

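View pics/t3.png

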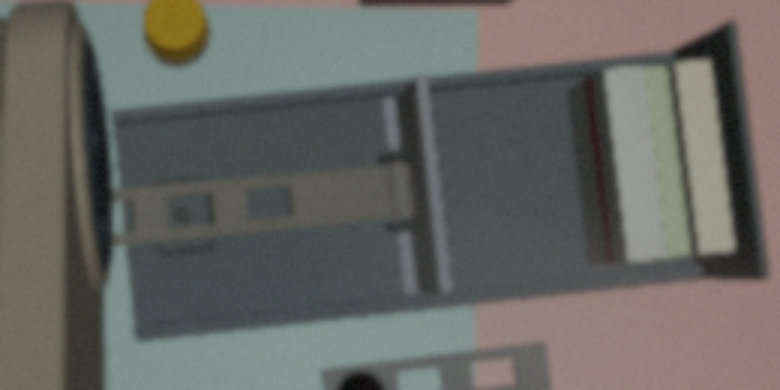

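The top view shows the peg through the middle hole at crop (180,212), with the hinge at (402,190). A quick numeric check of the hinge-to-peg distance, which should be 133 mm.

Run:
```python
from h import *
T=r.grab_frame("top");e=np.array([-.1206,.9927]);K=np.array([569.6,-6.06])
q=lambda x,y:(240+x/3,130+y/3)
P=plane(T,q(180,212),82)[:2];H=plane(T,q(401,190),66)[:2];H0=np.array([597.1,-232.4])
print(P,(P-K)@e,(P-K)@[e[1],-e[0]],(P-H)@e,(H-H0)@e)
```

```text
[571.15983003 -20.54178783] -14.56418628469378 -0.19806034438553874 134.02115777236742 79.41887394293879
```

Call:
arm_command --pt "0 -0.0023 0.0048 0 0 0" --pt "0 -0.0022 0.0048 0 0 0" --pt "0 -0.0021 0.0048 0 0 0" --pt "0 -0.002 0.0048 0 0 0" --pt "0 -0.0019 0.0048 0 0 0" --pt "0 -0.0018 0.0048 0 0 0" --pt "0 -0.0016 0.0048 0 0 0" --pt "0 -0.0015 0.0048 0 0 0" --pt "0 -0.0014 0.0048 0 0 0" --pt "0 0 0 0 0 0" --pt "0 0 0 0 0 0"

```text
clock: 8.37
eef_pos: [557.6, 72.8, 103.7]
tcp_rot: [3.141, 0.005, 0.12]
contact_force: [-7.6, -1.9, -0.6]
opening: 0.326
```

Call:
arm_command --pt "0 -0.0013 0.0048 0 0 0" --pt "0 -0.0011 0.0048 0 0 0" --pt "0 -0.001 0.0048 0 0 0" --pt "0 -0.0009 0.0048 0 0 0" --pt "0 -0.0008 0.004 0 0 0" --pt "0 0 0 0 0 0" --pt "0 0 0 0 0 0"

```text
clock: 8.95
eef_pos: [557.1, 77.9, 81.1]
tcp_rot: [3.141, 0.004, 0.12]
contact_force: [-7.7, -1.9, 3.2]
opening: 0.324
```

Run:
```python
from h import *
g=r.grab_frame("scene");cv2.imwrite("pics/s4.png",cv2.resize(g["image"][60:280,200:480],None,fx=2.5,fy=2.5))
```

```text
(no output)
```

View pics/s4.png

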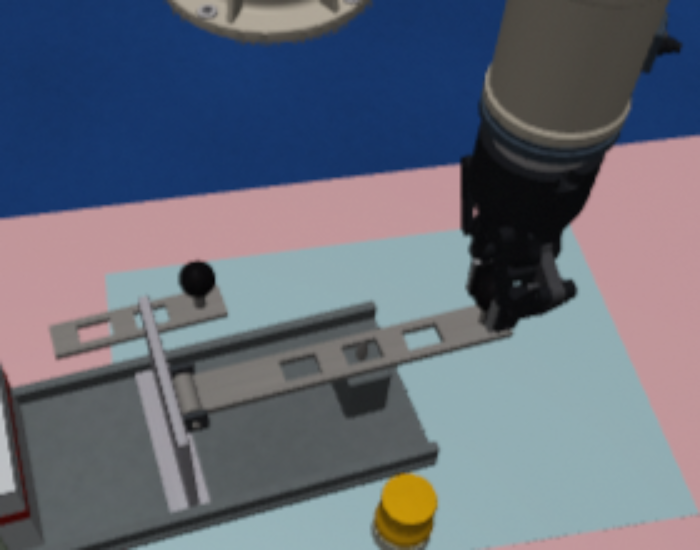

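The peg stands in the middle hole, the arm looks level, and the slight upward force means it is seated. I release and retreat.

Call:
arm_command --pt "0 0 0 0 0 0" --pt "0 0 0 0 0 0" --pt "0 0 0 0 0 0" --pt "0 0 0 0 0 0" --pt "0 0 0 0 0 0" --pt "0 0 0 0 0 0" --pt "0 0 0 0 0 0" --pt "0 0 0 0 0 0" --fingers 0.0854

```text
clock: 9.67
eef_pos: [559.2, 78.3, 81.4]
tcp_rot: [-3.142, -0.0, 0.12]
contact_force: [0.1, 0.9, -0.2]
opening: 1.0
```

Call:
arm_command --pt "0 0 -0.006 0 0 0" --pt "0 0 -0.012 0 0 0" --pt "0 0 -0.016 0 0 0" --pt "0 0 -0.016 0 0 0" --pt "0 0 -0.016 0 0 0" --pt "0 0 -0.016 0 0 0" --pt "0 -0.02 -0.02 0 0 0" --pt "0 -0.03 -0.02 0 0 0" --pt "0 -0.03 -0.02 0 0 0" --pt "0 -0.03 -0.02 0 0 0" --pt "0 -0.02 -0.01 0 0 0" --pt "0 0 0 0 0 0" --pt "0 0 0 0 0 0"

```text
clock: 10.75
eef_pos: [543.7, 208.2, 254.9]
tcp_rot: [-3.141, -0.002, 0.122]
contact_force: [0.0, 0.3, -0.4]
opening: 0.998
```

Run:
```python
from h import *
S=r.grab_frame("scene");cv2.imwrite("pics/s5.png",cv2.resize(S["image"][60:280,200:480],None,fx=2.5,fy=2.5))
T=r.grab_frame("top");cv2.imwrite("pics/t5.png",cv2.resize(T["image"][130:260,200:460],None,fx=3,fy=3))
k,a=ball(S,proj(S,(559.6,77,100)));print(k,a,plane(S,k,100))
s=r.sense();print(s["clock"],s["eef_pos"],s["contact_force"],s["opening"])
```

```text
[397.09836066 176.86885246] [  8   7  15  15 183] [558.12925009  79.14008053 100.        ]
10.85 [543.20580735 206.5425719  253.25040645] [-0.37044384 -0.50166085 -0.0332965 ] 1.0008158490420356
```

View pics/s5.png

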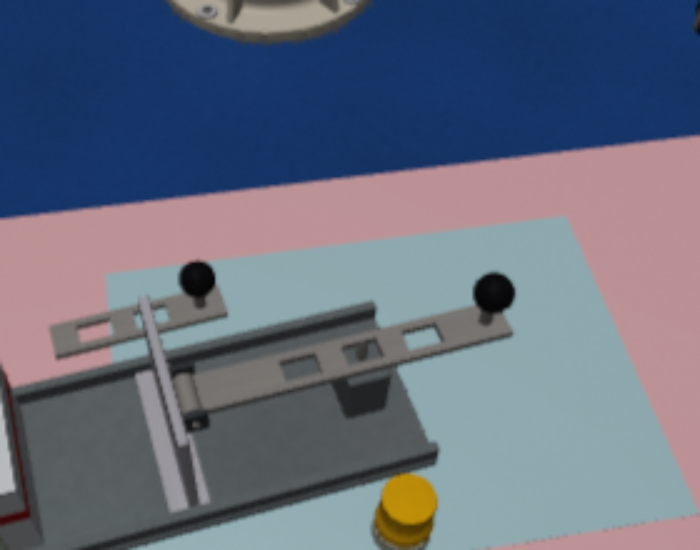

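View pics/t5.png

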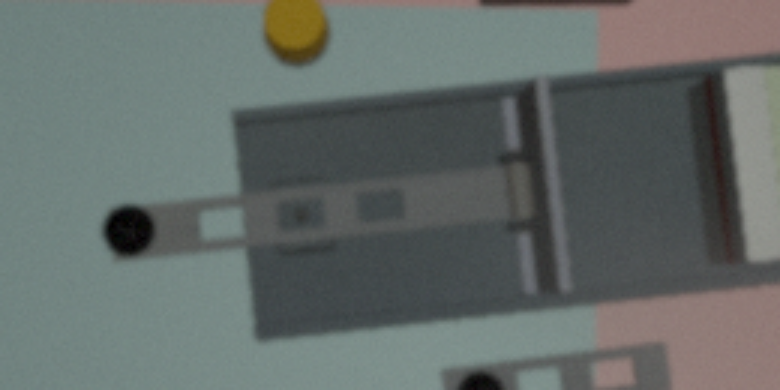

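Run:
```python
from h import *
S=r.grab_frame("scene");T=r.grab_frame("top")
a,_=ball(S,(397,177));b,_=ball(T,(243,206));X,e=tri(S,a,T,b);print(X,e,(X[:2]-[571.2,-20.5])@[-.1206,.9927])
r.sign_off()
```

```text
[558.52986311  78.39404937 100.69693752] [np.float64(0.46030608968194736), np.float64(0.4603060896819884)] 99.70014131594962
the job is handed in; nothing more can be done
```

The stay's middle hole is down over the peg, the gate is open, and the job is handed in at about 11 s of the 35 s allowed. I gripped the ball knob, swung the stay up to about 0.3 rad and drew the gate open by about 79 mm. I then lowered the stay onto the peg, let go and moved the arm clear.

**Final position:** The knob measured 100.7 mm above the desk (100 when level) and 99.7 mm ahead of the peg (99 nominal). Both camera views show the peg near the centre of the middle hole, with the stay lying level.

**Contact:** The gripper is fully open and well clear, with about 0 N of outside force. The highest contact force reported after any move was about 11 N. I did not measure the gate's speed, but nothing was touching the stay or gate when I handed in.

**Disagreement:** My separate measurements of the peg's position along the rack differed by about 3 mm (13.4 to 16.4 mm behind the knob's starting point). That is inside the 10 mm of play. No check failed.

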